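# Close, unlock and hold the roofer's bench lever press

## Task

The bench lever press is loaded with a zinc pipe collar. Push its loading tray fully home, then flip the safety catch over sideways so that it lies down clear of the lever, and only then pull the lever towards the front of the press, all the way down to its stop. The lever springs back: finish while still holding it at the stop by its black grip with the gripper fingers, and leave the tools and parts lying around undisturbed.

Things in the scene. Friction and masses are not known exactly. Their poses are not given: they have to be found in the camera images.
- press: grey bench lever press, fixed to the bench. Origin at bench level; +x points to the rear of the press, -x to its front (where the tray comes out), y sideways, z up. Base plate 250 x 190 x 20 mm, x -110 to +140. A column at the rear (x +53 to +118, 90 mm wide) carries a head that overhangs the tray: x -65 to +120, 90 mm wide, underside at z 95, top at z 135. All in the press's frame, mm
- tray (a joint): how far the loading tray (aluminium, carrying the zinc collar) is pulled out of the front of the press, m: 0 fully home, up to 0.055; it slides along the press's x axis, has about 3 N of friction and stays where it is left
- tray_lip (a point): middle of the top edge of the tray's upright front lip, on its front face, at z 67 mm. The lip is a flat plate 130 mm wide, 45 mm high (z 22 to 67) and 8 mm thick. Push it on its front face towards the press's +x
- catch (a joint): angle of the safety catch, rad: 0 upright, in front of the lever, which it blocks; 1.6 lying over to the press's -y side, lever free. It hinges about the press's x axis. About 0.12 rad from 0 it is plumb; pushed beyond about 0.3 rad towards -y it falls the rest of the way by its own weight
- catch_tab (a point): top end of the safety catch's steel thumb tab, 88 mm from the catch's hinge. The catch is an upright steel strip 22 mm wide (y) and 8 mm thick (x); its top 18 mm is a block 26 mm (x) by 12 mm (y); a tongue 50 mm above the hinge reaches 52 mm back (+x) to the lever. Shown upright it leans 0.12 rad to +y
- catch_hinge (a point): hinge of the safety catch, on the press's head, at (-34, 0, 150) mm in the press's frame
- lever (a joint): angle of the lever, rad: 0 at rest (leaning 0.28 rad to the rear of the vertical), 1.03 at its stop (leaning 0.75 rad to the front). It turns about the press's y axis. A return spring drives it to 0: about 3 N at the grip to start it, 9 N at the stop. With the catch upright it stops within 0.2 rad
- lever_grip: centre of the lever's black round grip (a sleeve that can roll about its own axis), 22 mm in diameter and 92 mm long, lying along the press's y axis and sticking out to the +y side of the steel lever arm (arm 22 mm wide in y; grip from 24 to 116 mm from the arm's middle plane; grip centre 70 mm from it). It is 150 mm from the lever's hinge axis and moves on that arc in the press's x-z plane; at rest it is about 294 mm above the bench
- lever_hinge (a point): the lever's hinge, in the lever arm's middle plane, at (15, 0, 150) mm in the press's frame; axis along the press's y
- collar: bystander: spare zinc collar, ring 80 mm across, 50 mm high, near the press; origin under its middle
- rivet_tin: bystander: metal tin 72 mm across, 70 mm high, near the press
- tape: bystander: tape measure, 70 x 35 x 60 mm, near the press
- snips: bystander: sheet-metal snips lying flat, 225 mm long, near the press
- mallet: bystander: rubber mallet lying on the bench, 290 mm long
- driver: bystander: screwdriver lying on the bench
- roller: bystander: brass seam roller standing on end, 36 mm across, 60 mm high

How it is judged:
By the outcome, as a careful person would: the job done as asked, in the order asked, and still so for the second after the job is handed in, while the arm keeps its last pose, push and grip.
It also fails if it takes over 59 s, if anything falls off the work surface, if the arm or the gripper's body presses on something with over 40 N, if the wrist force passes 120 N, or if a joint passes its speed limit or range.

## Robot

A 6-joint arm with a two-finger parallel gripper is mounted at the origin on the work surface. World frame = base frame: x ahead of the robot, y to its left, z up, the work surface at z = 0. Lengths are in m, angles in rad, forces in N, time in s.
With the tool pointing down it reaches from about 0.25 to 0.725 m from the base axis. Payload 9.7 kg.
Tool frame: the origin (TCP) lies between the finger pads; the fingertips stand 8 mm ahead of it and the grasp point (between the pads) lies 11 mm behind it (nose_length is the distance from the TCP to the fingertips, in m); z points along the fingers, y is the line along which they close (so a half turn about z gives the same grasp; the last joint's range is limited). The gripper opens to 85 mm and grips with 20 to 120 N. Pads are 22 mm wide; open, the fingers measure 114 mm over their backs; the gripper's body (76 mm by 85 mm) begins 54 mm behind the grasp point. The pads swing forward as they close: fully open they stand 13 mm farther back than shut.
Start: joints at [-1.277, 0.087, 0.176, 1.66, 0, 1.571], TCP at [0.159, -0.526, 0.239] pointing down, gripper open.
Joint ranges: [-3.13, 3.13], [-0.85, 1.81], [-1.15, 1.24], [-2.2, 2.28], [-1.44, 1.52], [-3.14, 3.14]. Speed limits (rad/s): [2.22, 2.22, 2.57, 3.14, 3.14, 3.14].

## Interface

Orientations are given as a unit quaternion [w, x, y, z].
In Python, from bench import sense, get_image, sign_off, nose_length gives the robot as it stands.
- The arm moves only by the tool step_arm, never from a script. Its argument "motion" is a list of rows, each a list of 3 entries, a list of its own where there are three numbers: the opening, from 0 (shut) to 1 (fully open), then the shift along the tool's x, y, z in units of 30 cm (1.0 is 30 cm), then the turn about the tool's z in units of 2 rad (1.0 is 2 rad). A call has 1 to 5 rows; each row shifts and turns the commanded pose from where the row before left it, along the tool's axes as they then stand; what a row does not reach is not made up. A row lasts 1/10 s, in which the tool goes at most 50 mm and 8.59 degrees, less where a joint would pass 70% of its speed; a pose out of reach is approached as far as the arm can. A call with a number of a shift or a turn outside -1 to 1 is refused whole. A call with a gripper value outside its range is refused whole. The fingers move at their own pace and stop on an object; "newtons" is the grip in N (left out, the last holds). Time passes only in rows, so rows that do not move let the fingers close. It gives the time, the measured TCP pose, the force, the opening and the grip force at its end, in the units of the state.
- sense(): the state, without advancing time (a new reading comes with each control period).
- get_image(name): name is "side" or "top"; returns a dict with "img" (420x560x3 uint8, red, green, blue), "mtx" (3x3 intrinsics, pixels), "R" (3x3) and "t" (3): a world point X has camera coordinates R X + t. Camera axes: x right, y down, z forward; pixel columns grow to the right and rows downward; lengths in m; the calibration is good to about 2 mm. A picture is of the moment at which its call begins. There is no depth.
- sign_off(): hands the job in; it is judged then, once.
The state is a dict: "clock": time; "joint_pos": joint angles; "joint_velocities": joint speeds; "tau": joint torques, N m; "ee_pos": TCP position; "ee_rot": TCP orientation; "wrist_force": force on the tool from outside, world axes, zero at the start; "ft_torque": the same for the moment, N m; "width": finger opening in m; "finger_force": force on a finger pad.
Only numpy, scipy, OpenCV 4.12 (cv2) and the standard library are available. Lean on these libraries where they do the work, as an engineer would, in place of code of your own. Each camera call takes 0.05 s, during which the arm holds its last target. There are 200 camera calls.

## Working session

There is one attempt and no reset: what is moved stays moved. The work goes in short steps, Python scripts to look and compute and a tool call to move; the robot and the scene stay as the last step left them, time stands still between calls to the robot, and variables do not carry over. Pictures are saved under pics/ and viewed, at most 10 in all, crops included, and the job is handed in when it is done.

Besides the shell and the picture viewer there is one more tool, called after "Request:" as a command line: name --argument value ..., lists and objects as JSON in quotes. step_arm: Moves the arm, as the interface text tells. Its arguments: {"type":"object","properties":{"motion":{"type":"array"},"newtons":{"type":"number"}},"required":["motion"]}

```bash
mkdir -p pics; ls
python3 - <<'E'
from bench import *
import cv2
for n in("top","side"):
    d=get_image(n);cv2.imwrite(f"pics/{n}0.png",d["img"][:,:,::-1])
    print(n,d["mtx"].tolist(),d["R"].round(4).tolist(),d["t"].round(4).tolist())
print(sense());print(nose_length)
E
```

```text
pics
top [[456.79234399631736, 0.0, 280.52309731859907], [0.0, 456.79234399631736, 212.6605390263764], [0.0, 0.0, 1.0]] [[0.024, -0.9996, 0.0149], [-0.9866, -0.0261, -0.1612], [0.1615, -0.0108, -0.9868]] [-0.0504, 0.5631, 1.3185]
side [[456.95745787286177, 0.0, 276.548128299388], [0.0, 456.95745787286177, 216.78881066538978], [0.0, 0.0, 1.0]] [[-0.8757, -0.4823, -0.0235], [-0.2373, 0.4723, -0.8489], [0.4205, -0.7378, -0.5281]] [0.4568, 0.2895, 1.1674]
{'clock': 0.1, 'joint_pos': array([-1.27702630e+00,  8.74354486e-02,  1.75232446e-01,  1.65978609e+00,
        3.73116413e-06,  1.57078463e+00]), 'joint_velocities': array([-0.00038083, -0.00199325,  0.00218474,  0.00051722, -0.00132436,
        0.00073178]), 'tau': array([-9.64844694e-04, -5.21562302e+01,  4.65653658e+01,  1.60133449e-02,
       -5.33555817e-05,  1.09775007e-05]), 'ee_pos': array([ 0.15920802, -0.52626361,  0.23864704]), 'ee_rot': array([-5.90234687e-04,  9.89230747e-01,  1.46363159e-01, -8.54361431e-05]), 'wrist_force': array([-0.08633064,  0.07914889, -0.59385361]), 'ft_torque': array([-0.02969513, -0.03475564,  0.05337426]), 'finger_force': 0.0, 'width': 0.08563972564292804}
0.008
```

View pics/top0.png

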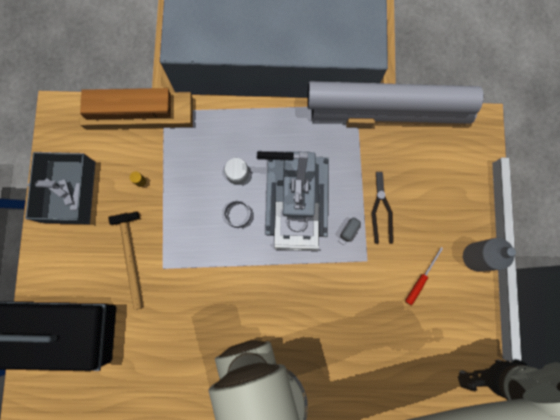

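View pics/side0.png

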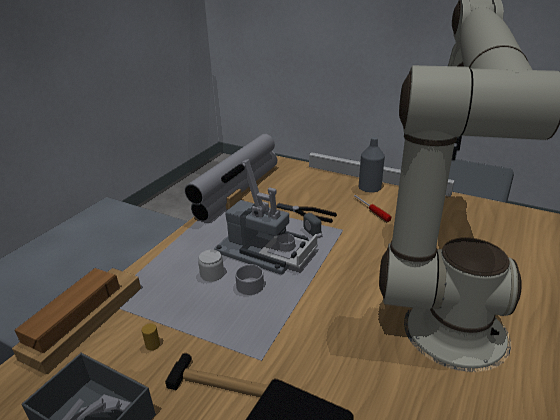

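The top view shows the press near pixel (297,200) with its front facing the robot (image down). The black grip is at (275,155), the tray lip at (297,247), the tin at (236,170), the spare collar at (238,214) and the tape at (349,230). In the side view the press is near (265,235). I'll enlarge both.

Run:
```python
import cv2,numpy as np
a=cv2.imread("pics/top0.png")[140:260,240:370];b=cv2.imread("pics/side0.png")[150:280,205:335]
f=lambda i:cv2.convertScaleAbs(cv2.resize(i,(400*1,600) if 0 else (int(i.shape[1]*4.3),int(i.shape[0]*4.3)),interpolation=cv2.INTER_CUBIC),alpha=1.6)
c=f(a);cv2.imwrite("pics/topc.png",c);cv2.imwrite("pics/sidec.png",f(b))
```

```text
(no output)
```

View pics/topc.png

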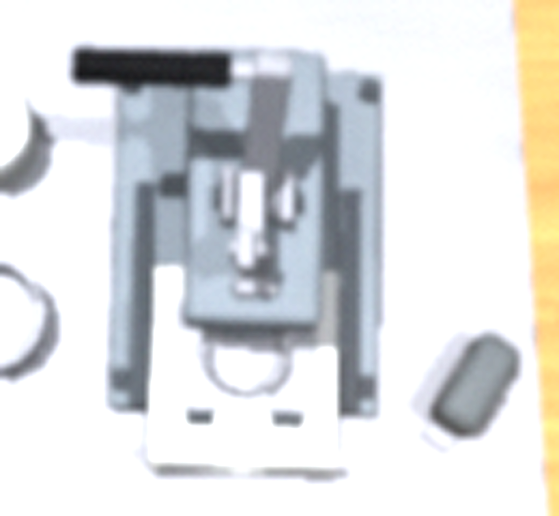

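View pics/sidec.png

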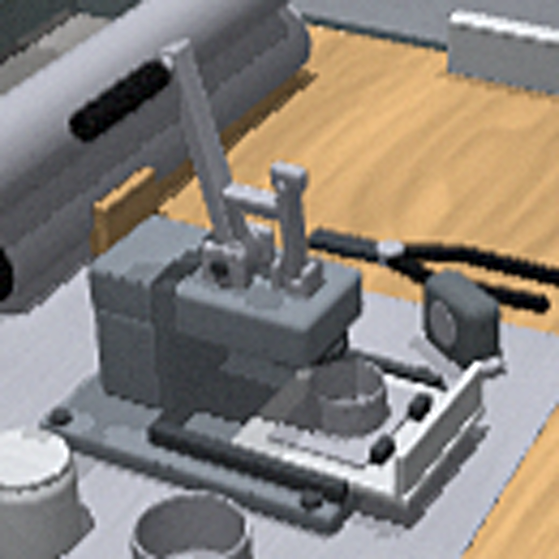

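The crops show the press with little yaw. In the top crop the base corners are at (110,408), (376,414) and (385,72), the head's front corners at (186,320) and (318,325), and the grip runs from (75,66) to (230,70). In the side crop the tab top is at (288,172), the grip's end at (85,125), and the tray is pulled out. I'll fit the pose from these points.

```bash
cat > h.py <<'E'
import numpy as np
from scipy.optimize import least_squares
from bench import *
C={n:get_image(n) for n in("top","side")}
def proj(n,X):
    d=C[n];c=d["R"]@X+d["t"];p=d["mtx"]@c;return p[:2]/p[2]
def pix(n,u,v): return np.array((240+u/4.3,140+v/4.3) if n=="top" else (205+u/4.3,150+v/4.3))-.4
def toW(p,X):
    c,s=np.cos(p[2]),np.sin(p[2]);X=np.array(X)/1000;return np.array([p[0]+c*X[0]-s*X[1],p[1]+s*X[0]+c*X[1],X[2]])
E
python3 - <<'E'
from h import *
P=[("top",(-110,95,20),110,408),("top",(-110,-95,20),376,414),("top",(140,-95,20),385,72),("top",(-65,45,135),186,320),("top",(-65,-45,135),318,325),
("top",(56.5,116,294),75,66),("top",(56.5,24,294),230,70),("side",(56.5,116,294),85,125),("side",(56.5,24,294),165,77),
("side",(-65,45,135),300,340),("side",(-65,-45,135),360,288),("side",(-110,95,20),335,522),("side",(140,95,20),43,420)]
r=lambda p:np.concatenate([proj(n,toW(p,X))-pix(n,u,v) for n,X,u,v in P])
s=least_squares(r,[.6,0,0],loss="soft_l1");p=s.x
print(p,r(p).reshape(-1,2).round(1).tolist())
L=[("top",65,147,467),("top",-65,344,472),("side",65,402,470),("side",-65,483,372)]
q=least_squares(lambda x:np.concatenate([proj(n,toW(p,(x[0]*1000,y,67)))-pix(n,u,v) for n,y,u,v in L]),[-.12]);print("lip",q.x,q.fun.round(1))
print("tab",proj("side",toW(p,(-34,88*np.sin(.12),150+88*np.cos(.12)))),pix("side",288,168))
for k,X in dict(lip=(q.x[0]*1000,0,67),hinge=(15,0,150),tab=(-34,10.5,237),grip=(56.5,70,294),gripend=(15-150*np.sin(.75),70,150+150*np.cos(.75))).items():print(k,toW(p,X).round(4))
E
```

```text
[ 0.60955498 -0.0859935  -0.00812451] [[-0.6, 0.0], [0.4, 0.7], [-0.4, 0.4], [-0.5, 0.4], [1.0, 0.3], [-0.5, 0.1], [0.5, 0.5], [-1.2, 0.6], [-1.7, -1.2], [0.8, -3.0], [1.1, -4.9], [-1.5, -1.0], [-1.8, 0.1]]
lip [-0.1539539] [ 0.3 -0.1 -0.8  0.2  0.7 -2.8  0.7 -2.2]
tab [270.86766651 188.08094369] [271.57674419 188.66976744]
lip [ 0.4556 -0.0847  0.067 ]
hinge [ 0.6246 -0.0861  0.15  ]
tab [ 0.5756 -0.0752  0.237 ]
grip [ 0.6666 -0.0165  0.294 ]
gripend [ 0.5229 -0.0153  0.2598]
```

Request:
step_arm --motion '[[0,[0,0,0],0.05],[0,[0,0,0],0.05],[0,[0,0,0],0.051],[0,[0.08,-0.135,0],0],[0,[0.08,-0.135,0],0]]' --newtons 40

```text
clock: 0.7
ee_pos: [0.2079, -0.4452, 0.2384]
ee_rot: [-0.001, 1.0, -0.005, -0.0]
wrist_force: [0.8, 0.3, -0.4]
width: 0.0125
finger_force: 0.0
```

Request:
step_arm --motion '[[0,[0.08,-0.135,0],0],[0,[0.08,-0.135,0],0],[0,[0.08,-0.135,0],0],[0,[0.08,-0.135,0],0],[0,[0.08,-0.135,0],0]]'

```text
clock: 1.2
ee_pos: [0.3301, -0.2426, 0.2393]
ee_rot: [0.0, 1.0, -0.004, 0.0]
wrist_force: [1.1, -0.7, -0.4]
width: -0.0001
finger_force: 0.0
```

Request:
step_arm --motion '[[0,[0.075,-0.131,0],0],[0,[0.075,-0.131,0],0],[0,[0.075,-0.131,0],0],[0,[0.075,-0.131,0],0],[0,[0,0,0],0]]'

```text
clock: 1.7
ee_pos: [0.4225, -0.0839, 0.2388]
ee_rot: [-0.001, 1.0, -0.001, -0.0]
wrist_force: [0.1, 0.0, 0.2]
width: -0.0002
finger_force: 0.0
```

Request:
step_arm --motion '[[0,[0,0,0.15],0],[0,[0,0,0.15],0],[0,[0,0,0.15],0],[0,[0,0,0.15],0],[0,[0,0,0],0]]'

```text
clock: 2.2
ee_pos: [0.417, -0.0875, 0.0539]
ee_rot: [-0.001, 1.0, -0.004, -0.005]
wrist_force: [-0.9, 0.6, 0.3]
width: 0.0002
finger_force: 0.0
```

Request:
step_arm --motion '[[0,[0.03,0,0],0],[0,[0.03,0,0],0],[0,[0.03,0,0],0],[0,[0.03,0,0],0],[0,[0,0,0],0]]'

```text
clock: 2.7
ee_pos: [0.4587, -0.0882, 0.0601]
ee_rot: [0.0, 1.0, -0.004, 0.001]
wrist_force: [-0.1, -0.5, -0.4]
width: -0.0002
finger_force: 0.0
```

Request:
step_arm --motion '[[0,[0.02,0,0.01],0],[0,[0.02,0,0],0],[0,[0.02,0,0],0]]'

```text
clock: 3.0
ee_pos: [0.4748, -0.0882, 0.056]
ee_rot: [-0.0, 1.0, -0.004, -0.001]
wrist_force: [-3.4, 1.2, 0.5]
width: -0.0002
finger_force: 1.7
```

Run:
```python
from h import *
import cv2
a=cv2.convertScaleAbs(cv2.resize(C["side"]["img"][150:290,205:365,::-1],None,fx=4,fy=4,interpolation=2),alpha=1.6);cv2.imwrite("pics/a1.png",a)
```

```text
(no output)
```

View pics/a1.png

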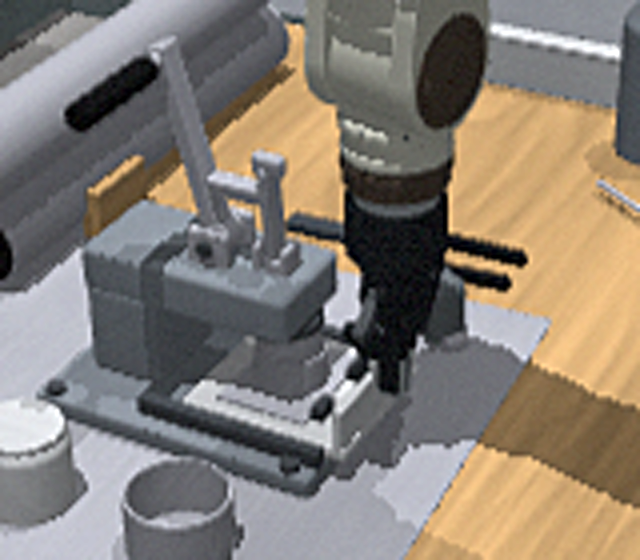

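The picture shows the closed fingers at about (390,375) against the lip's front face. The tray is moving in and is still partly out. I'll keep pushing.

Request:
step_arm --motion '[[0,[0.02,0,0],0],[0,[0.02,0,0],0],[0,[0.02,0,0],0]]'

```text
clock: 3.4
ee_pos: [0.4841, -0.0883, 0.0559]
ee_rot: [0.0, 1.0, -0.005, -0.01]
wrist_force: [-78.9, -0.3, 51.1]
width: -0.0005
finger_force: 39.5
```

Request:
step_arm --motion '[[0,[0.01,0,0],0],[0,[0.01,0,0],0]]'

```text
clock: 3.6
ee_pos: [0.4842, -0.0883, 0.0559]
ee_rot: [0.0, 1.0, -0.005, -0.015]
wrist_force: [-99.7, 0.5, 65.1]
width: -0.0002
finger_force: 50.9
```

Request:
step_arm --motion '[[0,[-0.04,0,0],0],[0,[-0.1,0,0],0],[0,[-0.1,0,0],0],[0,[0,0,0],0]]'

```text
clock: 4.0
ee_pos: [0.425, -0.0879, 0.0564]
ee_rot: [-0.0, 1.0, -0.004, -0.0]
wrist_force: [-0.1, 0.4, -0.1]
width: 0.0001
finger_force: 0.0
```

Run:
```python
from h import *
import cv2
a=cv2.convertScaleAbs(cv2.resize(C["side"]["img"][150:290,205:365,::-1],None,fx=4,fy=4,interpolation=2),alpha=1.6);cv2.imwrite("pics/a2.png",a)
s=sense();print(s["wrist_force"],s["ee_pos"])
```

```text
[ 0.71864683 -0.24813638 -1.23890288] [ 0.42761801 -0.08804501  0.0568741 ]
```

View pics/a2.png

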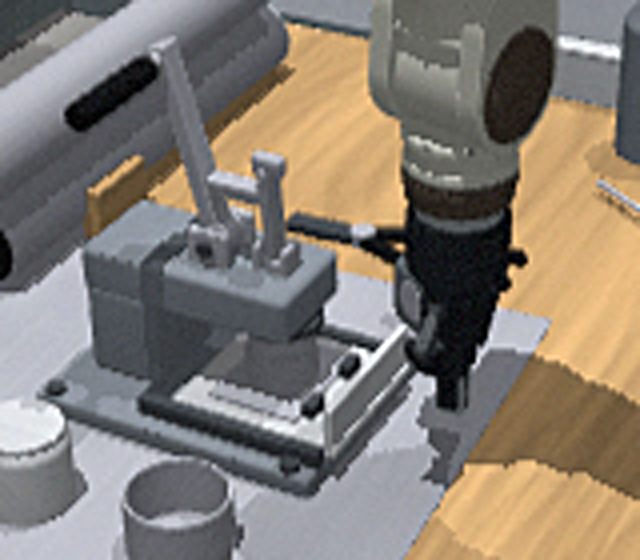

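The tray is home: the lip is at (370,380), flush against the base, and it came to a hard stop. The catch is still upright with its tab at (268,160). Next, the catch.

Request:
step_arm --motion '[[0,[0,0,-0.145],0],[0,[0,0,-0.145],0],[0,[0,-0.06,-0.145],0],[0,[0,-0.07,-0.14],0],[0,[0,-0.07,0],0]]'

```text
clock: 4.6
ee_pos: [0.4303, -0.0274, 0.2346]
ee_rot: [0.0, 1.0, -0.004, 0.004]
wrist_force: [0.6, 0.2, -0.3]
width: 0.0
finger_force: 0.0
```

Request:
step_arm --motion '[[0,[0.15,0,0],0],[0,[0.15,0,0],0],[0,[0.15,0,0],0],[0,[0.03,0,0],0],[0,[0,0,0],0]]'

```text
clock: 5.1
ee_pos: [0.5732, -0.0289, 0.2271]
ee_rot: [-0.0, 1.0, -0.004, -0.001]
wrist_force: [-0.5, -0.2, -1.1]
width: 0.0001
finger_force: 0.0
```

Request:
step_arm --motion '[[0,[0,0.05,0],0],[0,[0,0.05,0],0],[0,[0,0.05,0],0],[0,[0,0.05,0],0],[0,[0,0.05,0],0]]'

```text
clock: 5.6
ee_pos: [0.5703, -0.1058, 0.2293]
ee_rot: [0.0, 1.0, -0.005, 0.0]
wrist_force: [0.6, 0.4, -0.1]
width: 0.0002
finger_force: 0.0
```

Request:
step_arm --motion '[[0,[0,0.03,0],0],[0,[0,0,0],0],[0,[0,-0.1,0],0],[0,[0,-0.15,0],0],[0,[0,0,0],0]]'

```text
clock: 6.1
ee_pos: [0.5712, -0.034, 0.2288]
ee_rot: [-0.001, 1.0, -0.002, -0.0]
wrist_force: [-0.0, -0.0, 0.7]
width: 0.0001
finger_force: 0.0
```

Run:
```python
from h import *
import cv2
f=lambda i:cv2.convertScaleAbs(cv2.resize(i[:,:,::-1],(400,400),interpolation=2),alpha=1.6)
cv2.imwrite("pics/a3.png",cv2.hconcat([f(C["side"]["img"][150:280,215:345]),f(C["top"]["img"][130:260,240:370])]))
```

```text
(no output)
```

View pics/a3.png

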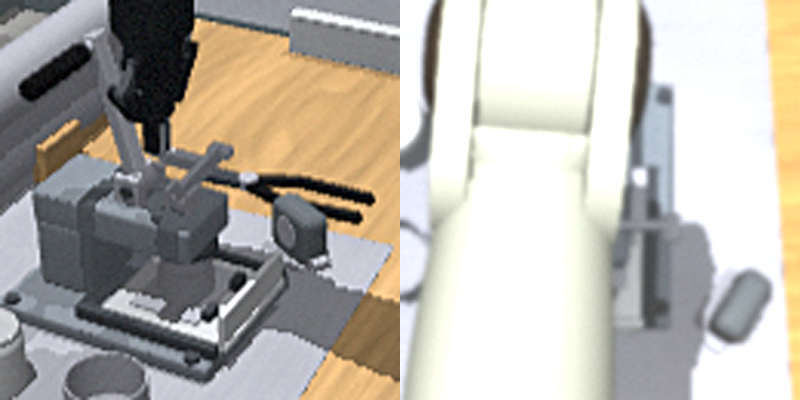

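The side view shows the catch now lying over to the -y side, with its tab at (220,150). The tray is home, and the fingers at (155,135) are clear. Next I'll raise the arm and turn the gripper by 90°.

```bash
python3 -c "
from bench import *
s=sense();print(s['joint_pos'].round(3),s['ee_pos'])"
```

```text
[-0.065  0.138  0.211  1.644 -0.     3.083] [ 0.57128375 -0.03694733  0.22878282]
```

Request:
step_arm --motion '[[0,[0,0,-0.16],0],[0,[0,0,-0.16],0],[0,[0,0,-0.16],0],[0,[0,0,0],0]]'

```text
clock: 6.6
ee_pos: [0.572, -0.0391, 0.3805]
ee_rot: [0.0, 1.0, -0.005, 0.006]
wrist_force: [0.8, 0.1, 1.3]
width: 0.0004
finger_force: 0.0
```

Request:
step_arm --motion '[[1,[0,0,0],-0.0714],[1,[0,0,0],-0.0714],[1,[0,0,0],-0.0714],[1,[0,0,0],-0.0714],[1,[0,0,0],-0.0714]]'

```text
clock: 7.1
ee_pos: [0.5713, -0.0391, 0.3727]
ee_rot: [0.0, 0.938, 0.348, -0.0]
wrist_force: [0.2, -0.6, 0.3]
width: 0.0722
finger_force: 0.0
```

Request:
step_arm --motion '[[1,[0,0,0],-0.0714],[1,[0,0,0],-0.0714],[1,[0,0,0],-0.0714],[1,[0,0,0],-0.0714],[1,[0,0,0],-0.0714]]'

```text
clock: 7.6
ee_pos: [0.5713, -0.039, 0.3726]
ee_rot: [-0.0, 0.757, 0.654, -0.0]
wrist_force: [-0.2, -0.1, -0.7]
width: 0.0852
finger_force: 0.0
```

Request:
step_arm --motion '[[1,[0,0,0],-0.071],[1,[0,0,0],0]]'

```text
clock: 7.8
ee_pos: [0.5713, -0.0389, 0.3727]
ee_rot: [0.0, 0.71, 0.704, -0.0]
wrist_force: [-0.4, 0.1, 0.3]
width: 0.0854
finger_force: 0.0
```

Request:
step_arm --motion '[[1,[0.05,0.107,0],0],[1,[0.05,0.105,0],0],[1,[0,0.105,0],0],[1,[0,0,0],0]]'

```text
clock: 8.2
ee_pos: [0.6693, -0.0091, 0.3668]
ee_rot: [-0.002, 0.712, 0.702, -0.002]
wrist_force: [1.1, -0.2, -1.2]
width: 0.0852
finger_force: 0.0
```

Request:
step_arm --motion '[[1,[0,0,0.1],0],[1,[0,0,0.1],0],[1,[0,0,0.1],0],[1,[0,0,0],0]]'

```text
clock: 8.6
ee_pos: [0.6625, -0.0095, 0.2781]
ee_rot: [-0.003, 0.712, 0.703, -0.003]
wrist_force: [-0.6, -0.0, -0.6]
width: 0.0853
finger_force: 0.0
```

Run:
```python
from h import *
import cv2
cv2.imwrite("pics/a4.png",cv2.convertScaleAbs(cv2.resize(C["side"]["img"][130:280,205:355,::-1],(600,600),interpolation=2),alpha=1.6))
s=sense();print(s["ee_pos"],s["joint_pos"])
```

```text
[ 0.66404417 -0.00940189  0.2842995 ] [-1.41326261e-02  4.15551507e-01  6.61345087e-01  1.81636325e+00
 -5.98289175e-05  1.56815371e+00]
```

View pics/a4.png

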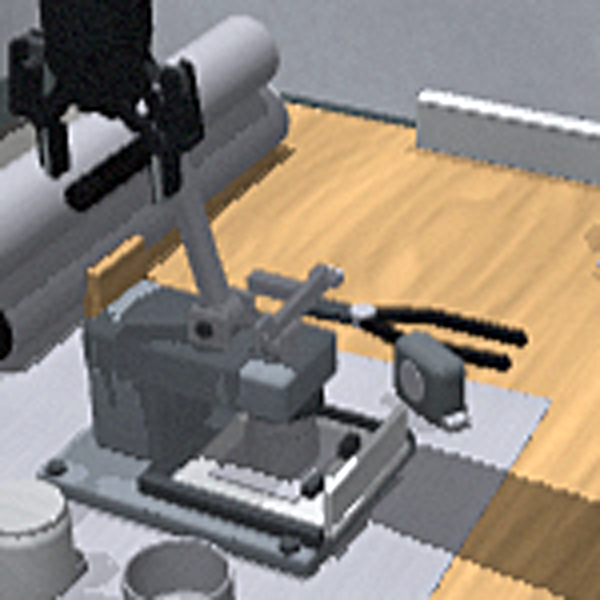

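The grip at about (110,170) lies between the open fingers, and the catch lies over to the side with its tab at (330,275). Closing now.

Request:
step_arm --motion '[[0,[0,0,0],0],[0,[0,0,0],0],[0,[0,0,0],0],[0,[0,0,0],0],[0,[0,0,0],0]]' --newtons 60

```text
clock: 9.2
ee_pos: [0.6655, -0.0089, 0.2837]
ee_rot: [0.001, 0.71, 0.704, 0.001]
wrist_force: [3.4, -0.1, 1.4]
width: 0.0204
finger_force: 58.5
```

Request:
step_arm --motion '[[0,[0,0,0],0],[0,[0,0,0],0],[0,[0,0,0],0]]'

```text
clock: 9.5
ee_pos: [0.6653, -0.0089, 0.2836]
ee_rot: [0.001, 0.71, 0.704, 0.001]
wrist_force: [4.3, 0.2, 5.3]
width: 0.0198
finger_force: 58.6
```

Run:
```python
import numpy as np
th=-.28+np.linspace(0,1.03,13); x=-150*np.sin(th);z=150*np.cos(th)
# arc, tool y=+x world, tool z=down, units of 300 mm
print(np.c_[-np.diff(-x)/300 if 0 else np.diff(x)/300,-np.diff(z)/300].round(4).tolist())
```

```text
[[-0.0417, -0.0101], [-0.0424, -0.0065], [-0.0428, -0.0028], [-0.0429, 0.0009], [-0.0427, 0.0045], [-0.0421, 0.0082], [-0.0413, 0.0118], [-0.0401, 0.0153], [-0.0386, 0.0186], [-0.0369, 0.0219], [-0.0349, 0.025], [-0.0326, 0.0279]]
```

Request:
step_arm --motion '[[0,[0,-0.042,-0.01],0],[0,[0,-0.042,-0.0065],0],[0,[0,-0.043,-0.003],0],[0,[0,-0.043,0.001],0]]'

```text
clock: 9.9
ee_pos: [0.6138, -0.0085, 0.2888]
ee_rot: [0.001, 0.71, 0.704, 0.0]
wrist_force: [6.1, -1.2, 0.1]
width: 0.0202
finger_force: 58.5
```

Request:
step_arm --motion '[[0,[0,-0.043,0.0045],0],[0,[0,-0.042,0.008],0],[0,[0,-0.041,0.012],0],[0,[0,-0.04,0.015],0]]'

```text
clock: 10.3
ee_pos: [0.5643, -0.0082, 0.2764]
ee_rot: [0.001, 0.71, 0.704, 0.0]
wrist_force: [9.0, -1.1, -2.3]
width: 0.0201
finger_force: 58.6
```

Request:
step_arm --motion '[[0,[0,-0.039,0.019],0],[0,[0,-0.037,0.022],0],[0,[0,-0.035,0.025],0],[0,[0,-0.02,0.017],0],[0,[0,0,0],0]]'

```text
clock: 10.8
ee_pos: [0.5253, -0.008, 0.2513]
ee_rot: [0.001, 0.71, 0.704, 0.001]
wrist_force: [11.7, -1.4, -1.0]
width: 0.0206
finger_force: 59.3
```

Request:
step_arm --motion '[[0,[0,-0.012,0.011],0],[0,[0,0,0],0]]'

```text
clock: 11.0
ee_pos: [0.5227, -0.0079, 0.2489]
ee_rot: [0.002, 0.71, 0.704, 0.001]
wrist_force: [13.5, -0.9, -0.1]
width: 0.0201
finger_force: 59.5
```

Request:
step_arm --motion '[[0,[0,-0.01,0.009],0],[0,[0,0,0],0]]'

```text
clock: 11.2
ee_pos: [0.5221, -0.0079, 0.2483]
ee_rot: [0.004, 0.71, 0.704, 0.004]
wrist_force: [21.8, -1.4, 8.3]
width: 0.0202
finger_force: 60.5
```

Request:
step_arm --motion '[[0,[0,-0.002,0.002],0],[0,[0,0,0],0],[0,[0,0,0],0],[0,[0,0,0],0],[0,[0,0,0],0]]'

```text
clock: 11.7
ee_pos: [0.5219, -0.0079, 0.2481]
ee_rot: [0.005, 0.71, 0.704, 0.004]
wrist_force: [23.2, -1.9, 11.3]
width: 0.0202
finger_force: 60.8
```

Run:
```python
from h import *
import cv2
cv2.imwrite("pics/a5.png",cv2.convertScaleAbs(cv2.resize(C["side"]["img"][130:280,205:355,::-1],(600,600),interpolation=2),alpha=1.6))
```

```text
(no output)
```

View pics/a5.png

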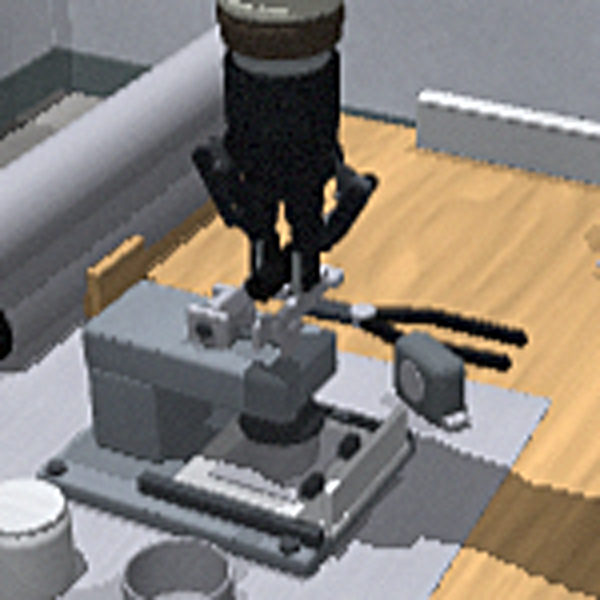

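The fingers hold the grip at (275,270) with the lever pulled down to the front, the ram lowered onto the collar, the tray home and the catch lying aside. The force rises with no further motion, so the lever is at its stop. Handing in.

```bash
python3 -c "
from bench import *
print(sign_off())"
```

```text
the job is handed in; nothing more can be done
None
```

I pushed the tray home, flipped the catch clear, then pulled the lever to its stop and handed in at about 12 s still holding its grip. No tool or part was touched as far as the views showed. The highest wrist force I read was about 119 N of the 120 N limit, while pushing the tray against its stop, so a brief peak over the limit between readings is possible.

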